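Lock a milled mould plate in its fixture with the bayonet bolt

TASK

Lock the milled plate in its fixture with the bayonet bolt: with the fingers, push the bolt's upright handle along the slot in the barrel until the bolt is fully home in the plate, then push the handle over into the short leg of the slot and down to its end, and come away. Only push the handle, never pinch it between the fingers, and leave the loose things around the fixture where they are.

Things in the scene. Friction and masses are not known exactly. Their poses are not given: they have to be found in the camera images.
- fixture: Steel base plate, 250 x 390 x 20 mm, fixed to the bench, carrying barrel, bolt and milled plate. Origin on the bench, vertically below the middle of the barrel. y: along the barrel, the way the bolt goes into the plate. x: the side to which the handle folds down. z up. The base plate spans x -125 to 125, y -95 to 295 mm.
- barrel (a point): Middle of the barrel's axis, 60 mm above the bench; axes as the fixture's. Horizontal steel barrel, 44 mm in diameter, its caps (54 mm) at y = -56 and 56 mm from here. L-shaped slot for the handle's 12 mm pin: the long leg, 15 mm wide, runs along the top in the y direction; at its +y end the short leg, 16 mm wide, goes round the barrel towards +x.
- plate (a point): Centre of the top face of the milled aluminium plate, 80 mm above the bench. The plate is 200 x 200 mm, fixed on the base plate 12 mm beyond the barrel's +y cap; axes as the fixture's. The bolt's nose enters the bush in its edge.
- bolt (a joint): How far the bolt, with its handle, is pushed along the barrel (m, fixture's +y): 0 fully out (handle 22.5 mm to the -y side of the barrel's middle), 0.045 fully home at the end of the long leg (22.5 mm to the +y side). Starts at 0 to 0.012. About 4 N of friction; stays where it is left. The handle can turn over only within about 4 mm of home.
- handle (a joint): Angle of the handle about the barrel's axis (rad): 0 upright, as it starts (the long leg lets it rock by about 0.08), growing as it folds over to the fixture's +x side; 1.25 at the end of the short leg (72 degrees from upright). Light friction, about 1.5 N at the grip; it stays where it is left.
- grip (a point): Centre of the handle's black cylindrical grip, 58 mm from the barrel's axis. The grip is 24 mm in diameter and 53 mm long, from 32 to 85 mm from the axis (so 92 to 145 mm above the bench when upright). The point's z axis points outward along the handle, its y axis along the barrel.
- spanner: Loose steel open-ended spanner, 150 mm long and 8 mm thick, lying on top of the milled plate. Origin under its middle, x along it. To be left alone.
- boss: Loose turned aluminium flanged boss, 64 mm across and 46 mm high, standing on the bench behind the bolt's rear end. Origin at the centre of its underside. To be left alone.
- screw: Loose dark steel cap screw standing on its head on the fixture's base plate (its top 78 mm above the bench), 22 mm across the head and 58 mm high, on the robot's side of the barrel. Origin at the centre of its underside. To be left alone.
- oilcan: Loose spray can, 58 mm in diameter and 165 mm high, standing on the bench at the rear far corner of the fixture. Origin at the centre of its underside. To be left alone.

How it is judged:
By the outcome, as a careful person would: the job done as asked, in the order asked, and still so for the second after the job is handed in, with the robot touching nothing.
It also fails if it takes over 43 s, if anything falls off the work surface, if the arm or the gripper's body presses on something with over 40 N, if the wrist force passes 120 N, or if a joint passes its speed limit or range.

ROBOT

A 6-joint arm with a two-finger parallel gripper is mounted at the origin on the work surface. World frame = base frame: x ahead of the robot, y to its left, z up, the work surface at z = 0. Lengths are in m, angles in rad, forces in N, time in s.
With the tool pointing down it reaches from about 0.275 to 0.825 m from the base axis. Payload 4.9 kg.
Tool frame: the origin (TCP) lies midway between the tips of the shut fingers; the grasp point (between the pads) lies 19 mm behind it; z points along the fingers, x is the direction in which the jaws open and shut, and the axes are right-handed (so a half turn about z gives the same grasp; the last joint's range is limited). The gripper opens to 85 mm and grips with 20 to 120 N. Pads are 22 mm wide; open, the fingers measure 114 mm over their backs; the gripper's body (76 mm by 85 mm) begins 54 mm behind the grasp point. The pads swing forward as they close: fully open they stand 13 mm farther back than shut.
Start: joints at [-1.456, 0.326, -0.193, 1.052, 0, 1.437], TCP at [0.135, -0.533, 0.231] pointing down, gripper open.
Joint ranges: [-2.65, 2.65], [-0.97, 1.79], [-1.3, 1.35], [-1.93, 2.1], [-1.47, 1.37], [-3.14, 3.14]. Speed limits (rad/s): [2.57, 2.57, 3.14, 3.14, 3.14, 3.14].

INTERFACE

Orientations are given as a unit quaternion [w, x, y, z].
In Python, from workcell import telemetry, camera, arm gives the robot as it stands.
- The arm moves only by the shell command python3 -m handwheel 'ROWS' [OPENING]. ROWS is JSON, a list of rows, each an object of numbers: "tx", "ty", "tz": the shift along the tool's x, y, z in mm; "wx", "wy", "wz": the turn, a rotation vector about the tool's x, y, z in rad. In form: [{"tx": .., "ty": .., "tz": .., "wx": .., "wy": .., "wz": ..}, ...]. A call has 1 to 12 rows; each row is the pose to reach, as a shift and turn from the pose measured when the call began, along the tool's axes at that moment; what a row does not reach only later rows make up. A row lasts 1/12 s, in which the tool goes at most 41.7 mm and 7.16 degrees, less where a joint would pass 70% of its speed; a pose out of reach is approached as far as the arm can. A call with a gripper value outside its range is refused whole. OPENING is the opening, from -1 (shut) to 1 (fully open), set as the call begins (- or left out, the last holds). The fingers move at their own pace and stop on an object; the grip force is fixed at half the most. Time passes only in rows, so rows that repeat a pose let the fingers close. It gives the time, the measured TCP pose, the force and the opening at its end, in the units of the state.
- telemetry.state(): the state, without advancing time (a new reading comes with each control period).
- camera(name): name is "scene" or "side" or "wrist"; returns a dict with "img" (384x512x3 uint8, red, green, blue), "intrinsics" (3x3 intrinsics, pixels), "dist_coeffs" ([k1, k2, p1, p2, k3] as OpenCV has them; the pictures are not rectified), "view" (4x4, takes a point from world to camera coordinates); the wrist camera has in their place "T_tool_cam" (4x4, takes a point from camera to tool coordinates, whose origin is the TCP and whose axes are the tool frame's). Camera axes: x right, y up, looking along -z (the intrinsics and any distortion apply to the point x, -y, -z); pixel columns grow to the right and rows downward; lengths in m; the calibration is good to about 2 mm. A picture is of the moment at which its call begins: read the wrist's pose just before it. There is no depth.
- arm.close_job(): hands the job in, once; it reports no verdict.
The state is a dict: "time_s": time; "q": joint angles; "qd": joint speeds; "joint_torque": joint torques, N m; "tcp_pos": TCP position; "eef_rot": TCP orientation; "force": force on the tool from outside, world axes, zero at the start; "ft_torque": the same for the moment, N m; "opening": opening from 0.0 (shut) to 1.0 (fully open).
Only numpy, scipy, OpenCV 4.12 (cv2) and the standard library are available. Lean on these libraries where they do the work, as an engineer would, in place of code of your own. Each camera call takes 0.05 s, during which the arm holds its last target. There are 200 camera calls.

## Working session

There is one attempt and no reset: what is moved stays moved. The work goes in short steps, Python scripts to look and compute and a shell command to move; the robot and the scene stay as the last step left them, time stands still between calls to the robot, and variables do not carry over. Pictures are saved under pics/ and viewed, about 8 in all and at most 12, crops included, and the job is handed in when it is done.

```bash
mkdir -p pics
cat > h.py <<'E'
import numpy as np, cv2
from workcell import telemetry, camera, arm
from scipy.spatial.transform import Rotation as R
def ray(c,uv):
    p=cv2.undistortPoints(np.array([[uv]],float),np.array(c["intrinsics"]),np.array(c["dist_coeffs"]))[0,0]
    V=np.linalg.inv(np.array(c["view"])); d=V[:3,:3]@np.array([p[0],-p[1],-1]); return V[:3,3],d
def onz(c,uv,z):
    o,d=ray(c,uv); return o+d*(z-o[2])/d[2]
def tri(c1,u1,c2,u2):
    o1,d1=ray(c1,u1);o2,d2=ray(c2,u2)
    s=np.linalg.lstsq(np.c_[d1,-d2],o2-o1,rcond=None)[0]
    a=o1+s[0]*d1;b=o2+s[1]*d2; return (a+b)/2,np.linalg.norm(a-b)
def proj(c,P):
    V=np.array(c["view"]);q=V[:3,:3]@np.array(P)+V[:3,3];q=q*[1,-1,-1]
    return cv2.projectPoints(q[None],np.zeros(3),np.zeros(3),np.array(c["intrinsics"]),np.array(c["dist_coeffs"]))[0].ravel()
E
python3 - <<'E'
from h import *
import pickle
s=telemetry.state();print({k:np.round(s[k],3) for k in s})
for n in("scene","side"):
    c=camera(n);pickle.dump(c,open(n+".pkl","wb"));print(n,np.linalg.inv(c["view"])[:3,3].round(3))
    cv2.imwrite(f"pics/{n}0.png",cv2.resize(c["img"][:,:,::-1],(800,600),interpolation=cv2.INTER_CUBIC))
E
```

```text
{'time_s': np.float64(0.0), 'q': array([-1.456,  0.327, -0.194,  1.052, -0.   ,  1.437]), 'qd': array([ 0.   , -0.   ,  0.   , -0.   , -0.   , -0.001]), 'joint_torque': array([ 1.0000e-03, -4.4340e+01,  2.6244e+01,  1.5000e-02, -0.0000e+00,
        0.0000e+00]), 'tcp_pos': array([ 0.135, -0.532,  0.23 ]), 'eef_rot': array([-0.001,  0.789, -0.614, -0.001]), 'force': array([-0.046, -0.069,  0.115]), 'ft_torque': array([-0.067,  0.016, -0.061]), 'opening': np.float64(1.003)}
scene [1.209 0.189 0.738]
side [0.422 0.596 0.666]
```

View pics/scene0.png

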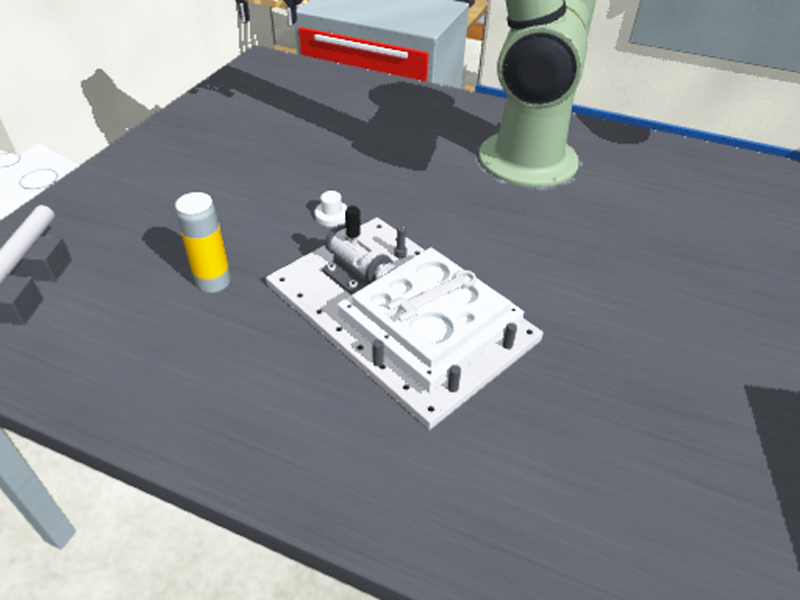

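View pics/side0.png

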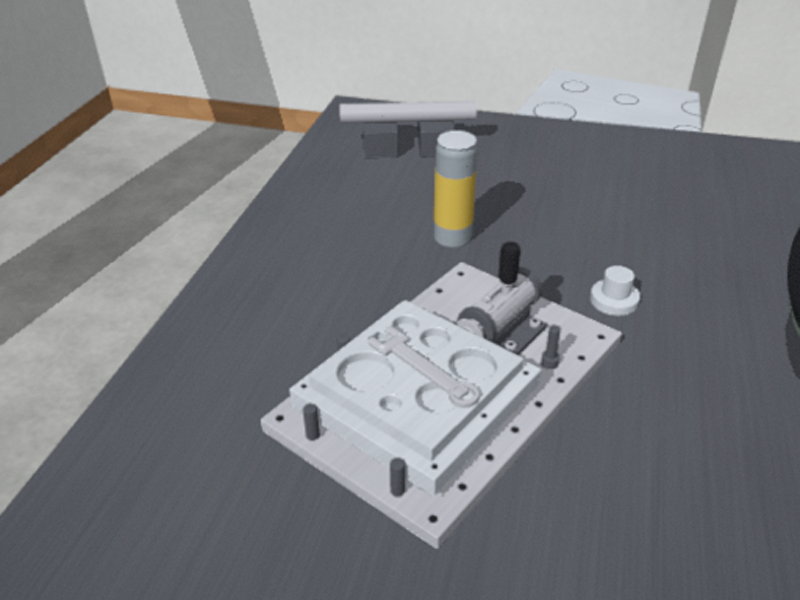

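The scene view shows the grip at about (353,222), the screw at (401,240) and the base-plate corners at (267,280), (378,219), (542,330) and (430,422). The side view has the grip at about (509,263), with corners at (262,422), (437,537), (621,334) and (462,264).

Run:
```python
from h import *
import pickle
a=pickle.load(open("scene.pkl","rb"));b=pickle.load(open("side.pkl","rb"));k=512/800
S=lambda *p:np.array(p)*k
for nm,c,pts in(("sc",a,[(267,278),(378,218),(542,330),(430,420)]),("si",b,[(462,264),(621,334),(437,537),(262,420)])):
    P=np.array([onz(c,S(*p),.02) for p in pts]);print(nm,P[:,:2].round(3).tolist(),P.mean(0).round(3))
    y=(P[2]+P[3]-P[0]-P[1])/2; print(np.linalg.norm(y[:2]).round(3),np.arctan2(y[1],y[0]).round(4))
for nm,p,q in(("griptop",(352,210),(511,246)),("gripmid",(353,222),(509,263)),("screwtop",(402,228),(554,329)),("spray top",(194,201),(456,140)),("boss",(331,197),(619,274))):
    print(nm,*[np.round(v,4) for v in tri(a,S(*p),b,S(*q))])
# mask grip
for nm,c,(u,v) in(("sc",a,S(353,222)),("si",b,S(509,263))):
    m=(c["img"].max(2)<30).astype(np.uint8);n,l,st,ce=cv2.connectedComponentsWithStats(m)
    print(nm,st[l[int(v),int(u)]],ce[l[int(v),int(u)]])
```

```text
sc [[0.577, -0.298], [0.35, -0.198], [0.503, 0.151], [0.73, 0.052]] [ 0.54  -0.073  0.02 ]
0.381 1.1579
si [[0.574, -0.297], [0.35, -0.197], [0.508, 0.154], [0.732, 0.054]] [ 0.541 -0.071  0.02 ]
0.385 1.1462
griptop [ 0.4958 -0.1767  0.1431] 0.0002
gripmid [ 0.4959 -0.1754  0.1196] 0.0009
screwtop [ 0.4306 -0.1165  0.079 ] 0.0032
spray top [ 0.6058 -0.3867  0.1663] 0.0038
boss [ 0.3606 -0.2887  0.0467] 0.0007
sc [     0      0    512    384 196489] [255.47616406 191.56526828]
si [     0      0    512    384 196577] [255.47647487 191.5012794 ]
```

```bash
python3 -m handwheel '[{"tx":-75,"ty":-137,"tz":10,"wz":0.22},{"tx":-150,"ty":-274,"tz":20,"wz":0.44},{"tx":-226,"ty":-410,"tz":30,"wz":0.666},{"tx":-226,"ty":-410,"tz":30,"wz":0.666},{"tx":-226,"ty":-410,"tz":30,"wz":0.666},{"tx":-226,"ty":-410,"tz":30,"wz":0.666},{"tx":-226,"ty":-410,"tz":30,"wz":0.666},{"tx":-226,"ty":-410,"tz":30,"wz":0.666},{"tx":-226,"ty":-410,"tz":30,"wz":0.666},{"tx":-226,"ty":-410,"tz":30,"wz":0.666},{"tx":-226,"ty":-410,"tz":30,"wz":0.666},{"tx":-226,"ty":-410,"tz":30,"wz":0.666}]' -1
cat > w.py <<'E'
from h import *
import sys
O=np.array([.500,-.163,0]);a=1.150
F=np.array([[np.sin(a),-np.cos(a),0],[np.cos(a),np.sin(a),0],[0,0,1]])
s=telemetry.state();q=s["eef_rot"];T=R.from_quat([q[1],q[2],q[3],q[0]]).as_matrix()
print("tcp in fixture mm",(F@(s["tcp_pos"]-O)*1e3).round(1),"tool axes in fixture\n",(F@T).round(3))
print("F fix",(F@s["force"]).round(2),"t",s["time_s"],"open",s["opening"])
if len(sys.argv)>1:
    im=[]
    for n,(u,v) in(("scene",(230,150)),("side",(325,185))):
        c=camera(n)["img"][v-75:v+75,u-65:u+65,::-1];im.append(cv2.resize(c,(400,462),interpolation=cv2.INTER_CUBIC))
    cv2.imwrite("pics/"+sys.argv[1],np.hstack(im))
E
python3 w.py
```

```text
tcp in fixture mm [-181.9 -486.3  230.6] tool axes in fixture
 [[ 0.621 -0.784 -0.001]
 [-0.784 -0.621  0.001]
 [-0.002 -0.    -1.   ]]
F fix [-0.83 -0.33  0.92] t 0.1 open 1.0034239279472255validation failed for argument at $[0]...
```

```bash
python3 -m handwheel '[{"tx":-75,"ty":-137,"tz":10,"wx":0,"wy":0,"wz":0.22},{"tx":-150,"ty":-274,"tz":20,"wx":0,"wy":0,"wz":0.44},{"tx":-226,"ty":-410,"tz":30,"wx":0,"wy":0,"wz":0.666},{"tx":-226,"ty":-410,"tz":30,"wx":0,"wy":0,"wz":0.666},{"tx":-226,"ty":-410,"tz":30,"wx":0,"wy":0,"wz":0.666},{"tx":-226,"ty":-410,"tz":30,"wx":0,"wy":0,"wz":0.666},{"tx":-226,"ty":-410,"tz":30,"wx":0,"wy":0,"wz":0.666},{"tx":-226,"ty":-410,"tz":30,"wx":0,"wy":0,"wz":0.666},{"tx":-226,"ty":-410,"tz":30,"wx":0,"wy":0,"wz":0.666},{"tx":-226,"ty":-410,"tz":30,"wx":0,"wy":0,"wz":0.666},{"tx":-226,"ty":-410,"tz":30,"wx":0,"wy":0,"wz":0.666},{"tx":-226,"ty":-410,"tz":30,"wx":0,"wy":0,"wz":0.666}]' -1 2>&1; python3 w.py
```

```text
time_s: 1.1
tcp_pos: [0.479, -0.2094, 0.2005]
eef_rot: [0.001, -0.547, 0.837, 0.001]
force: [-0.0, -1.2, -0.0]
opening: -0.003
tcp in fixture mm [-2.000e-01 -5.100e+01  2.005e+02] tool axes in fixture
 [[ 0.006 -1.    -0.001]
 [-1.    -0.006  0.002]
 [-0.002  0.001 -1.   ]]
F fix [ 0.48 -1.1  -0.03] t 1.1 open -0.0026251381908029272
```

```bash
python3 -m handwheel '[{"tx":5,"ty":0,"tz":35,"wx":0,"wy":0,"wz":0},{"tx":5,"ty":0,"tz":70,"wx":0,"wy":0,"wz":0},{"tx":5,"ty":0,"tz":92,"wx":0,"wy":0,"wz":0},{"tx":5,"ty":0,"tz":92,"wx":0,"wy":0,"wz":0},{"tx":5,"ty":0,"tz":92,"wx":0,"wy":0,"wz":0}]' 2>&1; python3 w.py p1.png
```

```text
time_s: 1.52
tcp_pos: [0.4759, -0.213, 0.1076]
eef_rot: [0.0, -0.547, 0.837, 0.003]
force: [0.4, -0.6, 1.1]
opening: -0.002
tcp in fixture mm [ -1.6 -55.5 107.6] tool axes in fixture
 [[ 0.006 -1.    -0.005]
 [-1.    -0.006  0.003]
 [-0.003  0.005 -1.   ]]
F fix [ 0.61 -0.34  1.14] t 1.5167 open -0.0023070615839434466
```

View pics/p1.png

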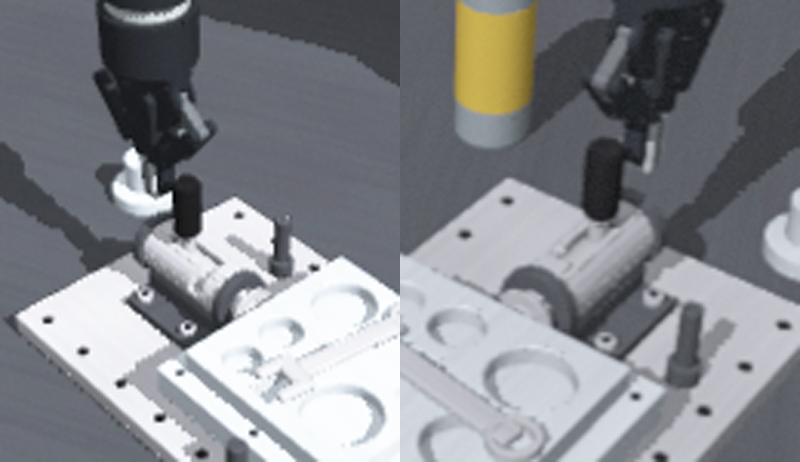

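The picture shows the shut fingertips just behind (−y side of) the upright grip, at left panel (165,180) beside the grip at (188,205); the boss and screw are clear.

```bash
python3 -m handwheel '[{"tx":-5,"ty":0,"tz":-7,"wx":0,"wy":0,"wz":0},{"tx":-11,"ty":0,"tz":-7,"wx":0,"wy":0,"wz":0},{"tx":-16,"ty":0,"tz":-7,"wx":0,"wy":0,"wz":0},{"tx":-20,"ty":0,"tz":-7,"wx":0,"wy":0,"wz":0},{"tx":-24,"ty":0,"tz":-7,"wx":0,"wy":0,"wz":0},{"tx":-28,"ty":0,"tz":-7,"wx":0,"wy":0,"wz":0},{"tx":-32,"ty":0,"tz":-7,"wx":0,"wy":0,"wz":0},{"tx":-35,"ty":0,"tz":-7,"wx":0,"wy":0,"wz":0},{"tx":-38,"ty":0,"tz":-7,"wx":0,"wy":0,"wz":0},{"tx":-40,"ty":0,"tz":-7,"wx":0,"wy":0,"wz":0},{"tx":-40,"ty":0,"tz":-7,"wx":0,"wy":0,"wz":0}]' 2>&1|tail -2; python3 w.py
```

```text
force: [-0.5, -4.2, 2.9]
opening: 0.001
tcp in fixture mm [  1.1 -15.9 117.4] tool axes in fixture
 [[ 0.006 -1.     0.002]
 [-1.    -0.006  0.002]
 [-0.002 -0.002 -1.   ]]
F fix [ 1.25 -4.07  2.89] t 2.5333 open 0.0005295063619432875
```

4 N of sliding friction: the bolt is moving. I'll continue to the stop in small steps.

```bash
python3 -m handwheel '[{"tx":-2,"ty":0,"tz":0,"wx":0,"wy":0,"wz":0},{"tx":-4,"ty":0,"tz":0,"wx":0,"wy":0,"wz":0},{"tx":-6,"ty":0,"tz":0,"wx":0,"wy":0,"wz":0},{"tx":-8,"ty":0,"tz":0,"wx":0,"wy":0,"wz":0},{"tx":-10,"ty":0,"tz":0,"wx":0,"wy":0,"wz":0},{"tx":-10,"ty":0,"tz":0,"wx":0,"wy":0,"wz":0}]' 2>&1|tail -2; python3 w.py p2.png
```

```text
force: [-0.3, -3.7, 3.0]
opening: -0.001
tcp in fixture mm [  0.9  -5.4 117.3] tool axes in fixture
 [[ 0.007 -1.     0.002]
 [-1.    -0.007  0.002]
 [-0.002 -0.002 -1.   ]]
F fix [ 1.21 -3.5   2.98] t 3.0333 open -0.0009325989648343484
```

View pics/p2.png

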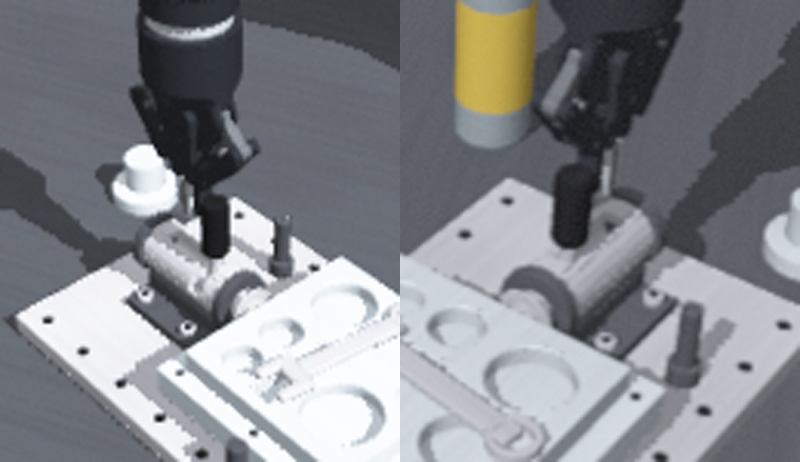

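The grip has advanced to left panel (215,225) with the fingers behind it. The pin has not yet reached the cap, so I'll keep pushing.

```bash
python3 -m handwheel '[{"tx":-2,"ty":0,"tz":0,"wx":0,"wy":0,"wz":0},{"tx":-4,"ty":0,"tz":0,"wx":0,"wy":0,"wz":0},{"tx":-5,"ty":0,"tz":0,"wx":0,"wy":0,"wz":0},{"tx":-5,"ty":0,"tz":0,"wx":0,"wy":0,"wz":0}]' 2>&1|tail -2; python3 w.py
python3 -m handwheel '[{"tx":-1.5,"ty":0,"tz":0,"wx":0,"wy":0,"wz":0},{"tx":-3,"ty":0,"tz":0,"wx":0,"wy":0,"wz":0},{"tx":-3,"ty":0,"tz":0,"wx":0,"wy":0,"wz":0}]' 2>&1|tail -2; python3 w.py
```

```text
force: [-6.3, -15.0, 3.0]
opening: -0.006
tcp in fixture mm [  0.9  -4.7 117.5] tool axes in fixture
 [[ 0.004 -1.     0.001]
 [-1.    -0.004 -0.008]
 [ 0.008 -0.001 -1.   ]]
F fix [  0.4  -16.25   3.03] t 3.4667 open -0.0061205197049960195
force: [-5.5, -12.7, 3.4]
opening: -0.001
tcp in fixture mm [  0.8  -5.  117.6] tool axes in fixture
 [[ 0.002 -1.     0.001]
 [-1.    -0.002 -0.015]
 [ 0.015 -0.001 -1.   ]]
F fix [  0.16 -13.84   3.42] t 3.7167 open -0.0010996887095245794
```

The force rose to 16 N at TCP y ≈ −5, which matches the handle being home. Next I back off and go round to the −x side.

```bash
python3 -m handwheel '[{"tx":15,"ty":0,"tz":-3,"wx":0,"wy":0,"wz":0},{"tx":20,"ty":10,"tz":-3,"wx":0,"wy":0,"wz":0},{"tx":20,"ty":42,"tz":-3,"wx":0,"wy":0,"wz":0},{"tx":20,"ty":46,"tz":-3,"wx":0,"wy":0,"wz":0},{"tx":20,"ty":46,"tz":-3,"wx":0,"wy":0,"wz":0},{"tx":0,"ty":46,"tz":-3,"wx":0,"wy":0,"wz":0},{"tx":-27,"ty":46,"tz":-3,"wx":0,"wy":0,"wz":0},{"tx":-27,"ty":46,"tz":-3,"wx":0,"wy":0,"wz":0},{"tx":-27,"ty":46,"tz":-3,"wx":0,"wy":0,"wz":0}]' 2>&1|tail -2; python3 w.py p3.png
```

```text
force: [-0.3, -0.1, -0.5]
opening: -0.0
tcp in fixture mm [-44.7  19.1 120. ] tool axes in fixture
 [[ 0.01  -1.     0.001]
 [-1.    -0.01  -0.011]
 [ 0.011 -0.001 -1.   ]]
F fix [-0.25 -0.19 -0.47] t 4.4667 open -0.00012856953243733005
```

View pics/p3.png

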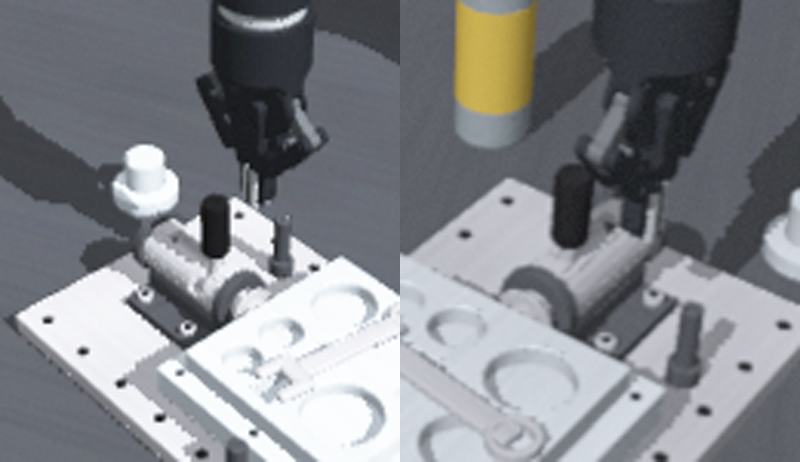

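The grip is still home at left panel (215,225). The fingers stand on its −x side at about (255,185), clear of the screw.

```bash
python3 -m handwheel '[{"tx":-3,"ty":-8,"tz":0,"wx":0,"wy":0,"wz":0},{"tx":-3,"ty":-16,"tz":0,"wx":0,"wy":0,"wz":0},{"tx":-3,"ty":-21,"tz":0,"wx":0,"wy":0,"wz":0},{"tx":-3,"ty":-26,"tz":0,"wx":0,"wy":0,"wz":0},{"tx":-3,"ty":-31,"tz":0,"wx":0,"wy":0,"wz":0},{"tx":-3,"ty":-36,"tz":0,"wx":0,"wy":0,"wz":0},{"tx":-3,"ty":-40,"tz":0,"wx":0,"wy":0,"wz":0},{"tx":-3,"ty":-44,"tz":0,"wx":0,"wy":0,"wz":0},{"tx":-3,"ty":-47,"tz":0,"wx":0,"wy":0,"wz":0},{"tx":-3,"ty":-47,"tz":0,"wx":0,"wy":0,"wz":0}]' 2>&1|tail -2; python3 w.py p4.png
```

```text
force: [0.4, 0.1, -0.1]
opening: -0.0
tcp in fixture mm [  2.8  19.9 119.8] tool axes in fixture
 [[ 0.01  -1.     0.002]
 [-1.    -0.01  -0.01 ]
 [ 0.01  -0.001 -1.   ]]
F fix [ 0.31  0.27 -0.12] t 5.4 open -0.00044536840399402754
```

View pics/p4.png

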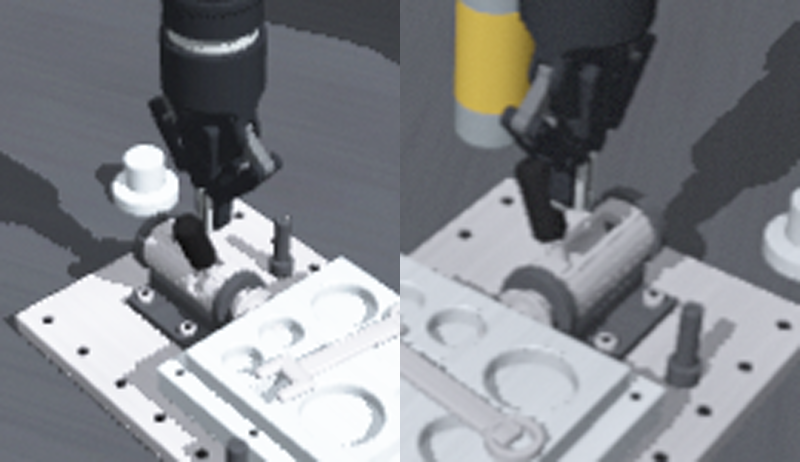

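The handle has turned into the short leg, tilted about 25° to the +x side with its grip at left panel (195,240). I'll follow the arc down.

```bash
python3 -m handwheel '[{"tx":-1,"ty":-6,"tz":1,"wx":0,"wy":0,"wz":0},{"tx":-1,"ty":-12,"tz":3,"wx":0,"wy":0,"wz":0},{"tx":-1,"ty":-17,"tz":6,"wx":0,"wy":0,"wz":0},{"tx":-1,"ty":-22,"tz":8,"wx":0,"wy":0,"wz":0},{"tx":-1,"ty":-27,"tz":12,"wx":0,"wy":0,"wz":0},{"tx":-1,"ty":-31,"tz":16,"wx":0,"wy":0,"wz":0},{"tx":-1,"ty":-35,"tz":20,"wx":0,"wy":0,"wz":0},{"tx":-1,"ty":-38,"tz":24,"wx":0,"wy":0,"wz":0},{"tx":-1,"ty":-40,"tz":27,"wx":0,"wy":0,"wz":0},{"tx":-1,"ty":-40,"tz":27,"wx":0,"wy":0,"wz":0}]' 2>&1|tail -2; python3 w.py
python3 -m handwheel '[{"tx":0,"ty":-1,"tz":2,"wx":0,"wy":0,"wz":0},{"tx":0,"ty":-1.5,"tz":4,"wx":0,"wy":0,"wz":0},{"tx":0,"ty":-1.5,"tz":4,"wx":0,"wy":0,"wz":0}]' 2>&1|tail -2; python3 w.py
```

```text
force: [-0.2, -0.2, -0.0]
opening: -0.0
tcp in fixture mm [42.5 20.7 92.1] tool axes in fixture
 [[ 0.011 -1.     0.001]
 [-1.    -0.011 -0.01 ]
 [ 0.01  -0.001 -1.   ]]
F fix [-0.13 -0.25 -0.02] t 6.3333 open -0.00011570731968369443
force: [-2.2, -0.1, 4.6]
opening: 0.002
tcp in fixture mm [44.4 20.7 88.6] tool axes in fixture
 [[ 0.011 -1.     0.002]
 [-1.    -0.011 -0.01 ]
 [ 0.01  -0.001 -1.   ]]
F fix [-1.92 -1.    4.59] t 6.5833 open 0.002009253144415573
```

```bash
python3 -m handwheel '[{"tx":0,"ty":0,"tz":1.5,"wx":0,"wy":0,"wz":0},{"tx":0,"ty":0,"tz":3,"wx":0,"wy":0,"wz":0},{"tx":0,"ty":0,"tz":3,"wx":0,"wy":0,"wz":0},{"tx":0,"ty":0,"tz":3,"wx":0,"wy":0,"wz":0}]' 2>&1|tail -2; python3 w.py
python3 -m handwheel '[{"tx":0,"ty":0,"tz":1.5,"wx":0,"wy":0,"wz":0},{"tx":0,"ty":0,"tz":3,"wx":0,"wy":0,"wz":0},{"tx":0,"ty":0,"tz":3,"wx":0,"wy":0,"wz":0},{"tx":0,"ty":0,"tz":3,"wx":0,"wy":0,"wz":0}]' 2>&1|tail -2; python3 w.py p5.png
```

```text
force: [-5.3, 2.2, 16.3]
opening: -0.002
tcp in fixture mm [44.7 20.7 87.8] tool axes in fixture
 [[ 0.011 -1.     0.003]
 [-1.    -0.011 -0.01 ]
 [ 0.01  -0.003 -1.   ]]
F fix [-5.76 -0.14 16.33] t 6.9167 open -0.0021923734575498652
force: [-6.9, 3.2, 20.9]
opening: 0.005
tcp in fixture mm [44.8 20.7 87.6] tool axes in fixture
 [[ 0.011 -1.     0.005]
 [-1.    -0.011 -0.01 ]
 [ 0.01  -0.005 -1.   ]]
F fix [-7.62  0.1  20.88] t 7.25 open 0.004992369072098419
```

View pics/p5.png

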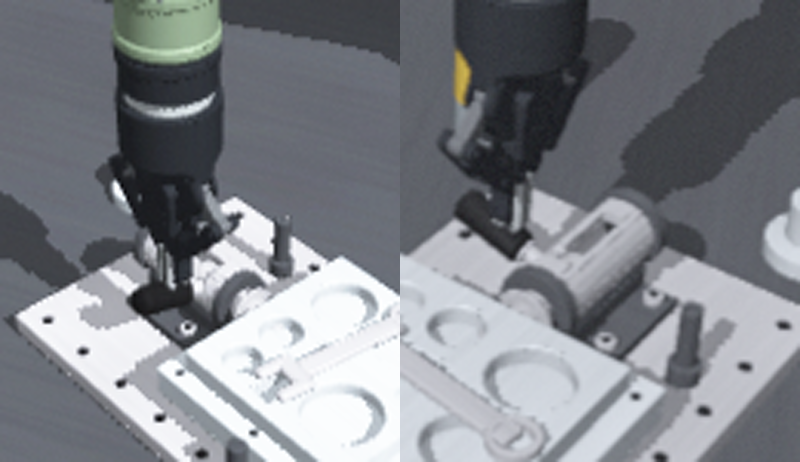

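A hard stop at 21 N, and the reaction lies along the 72° normal, so the handle is at the end of the short leg (grip at left panel (160,298)). I'll retreat straight up and then away.

```bash
python3 -m handwheel '[{"tx":0,"ty":0,"tz":-20,"wx":0,"wy":0,"wz":0},{"tx":0,"ty":0,"tz":-60,"wx":0,"wy":0,"wz":0},{"tx":0,"ty":0,"tz":-100,"wx":0,"wy":0,"wz":0},{"tx":0,"ty":0,"tz":-120,"wx":0,"wy":0,"wz":0},{"tx":0,"ty":35,"tz":-140,"wx":0,"wy":0,"wz":0},{"tx":0,"ty":75,"tz":-140,"wx":0,"wy":0,"wz":0},{"tx":0,"ty":115,"tz":-140,"wx":0,"wy":0,"wz":0},{"tx":0,"ty":150,"tz":-140,"wx":0,"wy":0,"wz":0},{"tx":0,"ty":150,"tz":-140,"wx":0,"wy":0,"wz":0},{"tx":0,"ty":150,"tz":-140,"wx":0,"wy":0,"wz":0}]' 2>&1|tail -2; python3 w.py p6.png
python3 - <<'E'
from h import *
import pickle
for n in("scene","side"):
    a=pickle.load(open(n+".pkl","rb"))
    d=camera(n);cv2.imwrite(f"pics/{n}9.png",d["img"][:,:,::-1])
E
```

```text
force: [0.9, -0.5, 1.0]
opening: 0.001
tcp in fixture mm [-107.8   20.1  226.9] tool axes in fixture
 [[ 0.012 -1.     0.005]
 [-1.    -0.012 -0.01 ]
 [ 0.01  -0.005 -1.   ]]
F fix [ 0.97 -0.08  0.98] t 8.1833 open 0.0013387207382499614
```

View pics/p6.png

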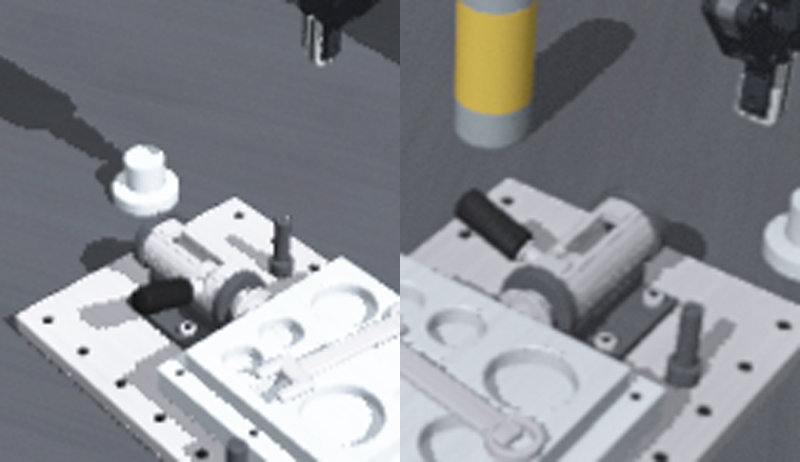

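View pics/side9.png

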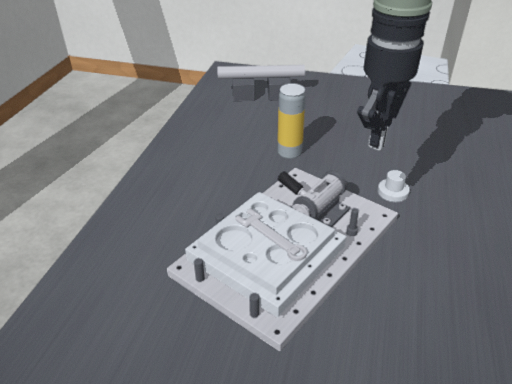

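The handle lies folded to +x, its grip at left panel (160,296) and right panel (495,225). The screw, boss, can and spanner are where they were. I'll do a quick numeric check of the handle angle, then hand in.

Run:
```python
from h import *
import pickle
a=pickle.load(open("scene.pkl","rb"));b=pickle.load(open("side.pkl","rb"))
O=np.array([.500,-.163,0]);t=1.150
F=np.array([[np.sin(t),-np.cos(t),0],[np.cos(t),np.sin(t),0],[0,0,1]])
for l,r in(((135,300),(65,210)),((162,296),(94,225)),((190,292),(125,243))):
    p,e=tri(a,(165+l[0]*.325,75+l[1]*.3247),b,(260+r[0]*.325,110+r[1]*.3247));f=F@(p-O)*1e3
    print(f.round(1),e.round(4),np.degrees(np.arctan2(f[0],f[2]-60)).round(1))
arm.close_job()
```

```text
[79.9 17.4 81.5] 0.0075 74.9
[57.  20.3 78.3] 0.0006 72.2
[32.5 23.6 74.3] 0.0057 66.2
the job is handed in; nothing more can be done
```

The plate is locked: the bolt is fully home, the handle is down at the end of the short leg, and the job is handed in. It took about 8.3 s of the 43 s allowed.

With the fingers shut, I pushed the handle along the slot against about 4 N of friction until it stopped firmly at 16 N. I then went round to the −x side and pushed the handle over and down to a hard stop at 21 N, before lifting away.

**Last checks:**
- **Handle angle:** triangulating the grip's middle gave 72.2°, against a nominal 72°. The two grip ends gave 74.9° and 66.2°, but their rays missed each other by 6–8 mm, so I trust the middle.
- **Bolt position:** the grip's middle lies at about 20 mm along the barrel, against a nominal 22.5 mm. That agrees to within my measuring error and the firm stop.
- **Loose things:** by eye, the spanner, boss, screw and can are where they were. I did not measure them afterwards.
- **Robot:** it stands well clear, with the force reading about 1 N or less.

The first move command was refused because its rows left out some values, and nothing moved.

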